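# Close the tube jig and lock it with its pin

## Robot

A 6-joint arm with a two-finger parallel gripper is mounted at the origin on the work surface. World frame = base frame: x ahead of the robot, y to its left, z up, the work surface at z = 0. Lengths are in m, angles in rad, forces in N, time in s.
With the tool pointing down it reaches from about 0.375 to 0.975 m from the base axis. Payload 3.8 kg.
Tool frame: the origin (TCP) lies at the very end of the fingers, on their centre line; the grasp point (between the pads) lies 19 mm behind it; z points along the fingers, y is the line along which they close (so a half turn about z gives the same grasp; the last joint's range is limited). The gripper opens to 85 mm and grips with 20 to 120 N. Pads are 22 mm wide; open, the fingers measure 114 mm over their backs; the gripper's body (76 mm by 85 mm) begins 54 mm behind the grasp point. The pads swing forward as they close: fully open they stand 13 mm farther back than shut.
Start: joints at [1.13, 0.264, 1.604, -0, 1.274, -0.037], TCP at [0.265, 0.621, 0.231] pointing down, gripper open.
Joint ranges: [-2.63, 2.63], [-0.94, 2.18], [0.31, 2.57], [-1.31, 4.45], [0, 2.66], [-2.55, 2.55]. Speed limits (rad/s): [2.57, 2.57, 3.14, 3.14, 3.14, 3.14].

## Interface

Orientations are given as a rotation vector (axis times angle).
In Python, from workcell import bot gives the robot as it stands.
- The arm moves only by the shell command python3 -m creep 'ROWS' [FORCE]. ROWS is JSON, a list of rows, each a list of 5 numbers: the shift along the tool's x, y, z in units of 0.05 m (1.0 is 0.05 m), then the turn about the tool's z in units of 0.1 rad (1.0 is 0.1 rad), then the opening, from 0 (shut) to 1 (fully open). In form: [[tx, ty, tz, spin, hand], ...]. A call has 1 to 20 rows; each row shifts and turns the commanded pose from where the row before left it, along the tool's axes as they then stand; what a row does not reach is not made up. A row lasts 1/8 s, in which the tool goes at most 62.5 mm and 10.7 degrees, less where a joint would pass 70% of its speed; a pose out of reach is approached as far as the arm can. A call with a number of a shift or a turn outside -1 to 1 is refused whole. A call with a gripper value outside its range is refused whole. The fingers move at their own pace and stop on an object; FORCE is the grip in N (left out, the last holds). Time passes only in rows, so rows that do not move let the fingers close. It gives the time, the measured TCP pose, the force, the opening and the grip force at its end, in the units of the state.
- bot.read_state(): the state, without advancing time (a new reading comes with each control period).
- bot.read_camera(name): name is "scene" or "top" or "wrist"; returns a dict with "pixels" (420x560x3 uint8, red, green, blue), "vfov" (degrees; the focal length in pixels is half the picture's height over the tangent of half this angle, whatever the lens; pixels are square), "cx", "cy" (the principal point, pixels), "world_to_cam" (4x4, takes a point from world to camera coordinates). Camera axes: x right, y down, z forward; pixel columns grow to the right and rows downward; lengths in m; the calibration is good to about 2 mm. A picture is of the moment at which its call begins. There is no depth.
- bot.finish_job(): hands the job in; it is judged then, once.
Trained networks look in a picture, given as the dict that the camera call returned (one of the last four; its "shot" number tells which), for a name from the list of things; names that differ only in an ending like _2 or _b are one class to them, and where a whole thing is asked for, a point or a joint stands for the part that bears it (a point fixed in the world has none). Each returns a list of dicts, best first, with "score" (0 to 1); they miss things now and then, are a little off and sometimes report something else, mostly with a low value. They report only what shows in the picture. A call takes as long as a camera call.
- bot.look_for(target, picture): "bbox" ([left, top, right, bottom] in pixels, round what is visible of it).
- bot.regions_of(target, picture): "mask" (420x560 bool, what is visible of it) and "bbox" ([left, top, right, bottom] in pixels, round what is visible of it).
The state is a dict: "time": time; "q": joint angles; "joint_vel": joint speeds; "joint_torque": joint torques, N m; "tool_pos": TCP position; "tcp_rot": TCP orientation; "wrist_force": force on the tool from outside, world axes, zero at the start; "torque": the same for the moment, N m; "width": opening from 0.0 (shut) to 1.0 (fully open); "grip_force": force on a finger pad.
Only numpy, scipy, OpenCV 4.12 (cv2) and the standard library are available. Lean on these libraries where they do the work, as an engineer would, in place of code of your own. Each camera call takes 0.05 s, during which the arm holds its last target. There are 200 camera calls.

## Task

Swing the red clamp strap of the welding jig down over the tube until it is fully closed, then lock it with the lock pin: push the pin through the clevis ears and the strap, from either side, until the shoulder of its orange grip is fully home against the ear. The pin has been shoved grip-first under the low grey shelf, with only part of its steel shank showing. Leave the other things on the table where they are.

Things in the scene. Friction and masses are not known exactly. Their poses are not given: they have to be found in the camera images.
- jig: Fixed blue base plate, 220 (x) x 160 (y) x 12 mm, of a hinged tube clamp; origin at the centre of its underside, z up. A 38 mm steel tube lies in it along y at jig x = +20 mm, axis 39 mm above the table, from jig y = -230 to +90 mm, with a branch tube towards +x at y = -163 mm. Hinge at jig x = +75 mm, clevis at x = -65 mm.
- clevis (a point): Centre of the clevis on its bore's axis, 73 mm above the table at jig x = -65 mm, y = 0; axes as the jig's, bore along y. Two upright ears, each 28 (x) x 14 (y) mm, 91 mm tall, stand 16 to 30 mm either side of it, both with a 12.5 mm through bore. Between them goes the strap's eye (30 mm wide, 14 mm bore), in line with them when closed.
- hinge (a point): Point on the strap's hinge axis in the middle of its width, 73 mm above the table at jig x = +75 mm; its axes are the jig's axes and the hinge axis is y.
- strap (a joint): Angle in rad of the red strap (hinge to eye 140 mm): 0 is fully closed, level along -x of the jig from the hinge, against a stop; it grows to 1.75 as the free end swings up. Stiff hinge: it stays where it is left and takes about 1 to 5 N at the tab to move; push it right down onto the stop.
- strap_tab (a point): Middle of the flat red thumb tab at the strap's free end, 185 mm from the hinge axis. The tab is 30 mm wide along the hinge axis, 12 mm thick, and runs from 158 to 205 mm from the hinge, beyond the eye and the ears, free on both sides. At the start it is up to 260 mm above the table.
- lock_pin: Lock pin, 155 mm long, 190 to 300 g, lying flat: an orange square grip 20 x 20 x 60 mm, then a round steel shank 10 mm in diameter, 95 mm long, its last 12 mm tapering to 5 mm. Origin on the underside below the shoulder (where grip meets shank); x runs from grip to tip, the pin's axis is 10 mm above the origin. The grip is the heavy end.
- pin_grip (a point): Centre of the orange grip, 30 mm behind the shoulder, on the pin's axis; same axes as the pin.
- pin_shank (a point): Point on the shank's axis 68 mm ahead of the shoulder, out in the open in front of the shelf at the start; same axes as the pin.
- pin_mid (a point): Point on the shank's axis 30 mm ahead of the shoulder; it coincides with point clevis when the pin is fully home.
- low_shelf: Fixed low grey sheet-metal shelf, 160 (x) x 270 (y) mm, top 55 and underside 51 mm above the table, side walls 4 mm thick, open at its front (-x), tins and boxes on its back half up to 120 mm high. Origin on the table under its centre, x towards its back. At the start the pin's grip is under it, the shoulder 30 to 42 mm behind the front edge.
- shelf_edge (a point): Middle of the shelf's front edge, on its top face, 55 mm above the table; same axes as the shelf.
- hammer: Loose hammer, 280 mm long; bystander.
- wire_brush: Loose brush, 220 mm long; bystander.
- grinding_disc: Loose brown cutting disc, 115 mm across, 6 mm thick; bystander.
- weld_magnet: Loose red triangular welding magnet, about 110 mm, 16 mm thick; bystander.
- tube_offcut: Loose standing tube offcut, 38 mm across, 60 mm tall; bystander.
- hex_bolt: Loose hex bolt standing on its head, 45 mm tall, head 24 mm; bystander.
- tip_tin: Loose round brass tin, 72 mm across, 42 mm tall; bystander.

How it is judged:
At the end, for the whole second after the job is handed in: The strap is closed (joint below 0.03 rad) and the lock pin is at rest through both ears and the strap, along the bore within 0.08 rad, its shoulder home: the point 30 mm ahead of the shoulder lies within 6 mm of the clevis centre (value of joint strap below 0.03 rad and distance between pin_mid and clevis below 0.006 m and angle between the x axis of lock_pin and the y axis of jig, either way round below 0.08 rad and linear speed of lock_pin below 0.02 m/s); the robot touches nothing.
It fails at once if a bystander is pushed more than 30 mm from its place (distance of any of hammer, wire_brush, grinding_disc, weld_magnet, tube_offcut, hex_bolt, tip_tin from where it was at the start of the episode above 0.03 m).
It fails at once if a standing bystander is knocked over (angle between any of hex_bolt, tube_offcut's own z axis and vertical above 0.5 rad).
It also fails if it takes over 72 s, if anything falls off the work surface, if the arm or the gripper's body presses on something with over 40 N, if the wrist force passes 120 N, or if a joint passes its speed limit or range.

## Working session

There is one attempt and no reset: what is moved stays moved. The work goes in short steps, Python scripts to look and compute and a shell command to move; the robot and the scene stay as the last step left them, time stands still between calls to the robot, and variables do not carry over. Pictures are saved under pics/ and viewed, at most 10 in all, crops included, and the job is handed in when it is done.

```bash
ls; mkdir -p pics
python3 - <<'E'
from workcell import bot
import cv2,numpy as np
s=bot.read_state();print({k:np.round(v,3).tolist() for k,v in s.items()})
for n in("scene","top"):
    p=bot.read_camera(n);cv2.imwrite(f"pics/{n}0.png",p["pixels"][...,::-1]);print(n,p["vfov"],p["cx"],p["cy"],np.round(p["world_to_cam"],4).tolist())
    for t in("jig","strap","strap_tab","lock_pin","pin_grip","low_shelf","hammer","wire_brush","grinding_disc","weld_magnet","tube_offcut","hex_bolt","tip_tin"):
        print(t,[(np.round(d["bbox"]).tolist(),round(d["score"],2)) for d in bot.look_for(t,p)[:2]])
E
```

```text
pics
{'time': 0.0, 'q': [1.13, 0.265, 1.605, 0.0, 1.274, -0.037], 'joint_vel': [0.0, -0.001, 0.0, -0.002, 0.001, 0.0], 'joint_torque': [-0.0, -51.512, -36.731, 0.0, 0.013, 0.0], 'tool_pos': [0.265, 0.62, 0.23], 'tcp_rot': [-0.63, -3.077, 0.004], 'wrist_force': [-0.138, 0.812, -0.443], 'torque': [-0.002, -0.045, -0.047], 'grip_force': 0.0, 'width': 0.999}
scene 48.77364288021071 273.8464966229643 211.22144619580118 [[0.0173, 0.9996, -0.0221, 0.0094], [0.5789, -0.028, -0.8149, -0.2479], [-0.8152, 0.0012, -0.5792, 1.8245], [0.0, 0.0, 0.0, 1.0]]
jig [([132.0, 164.0, 252.0, 297.0], 0.91)]
strap [([202.0, 168.0, 226.0, 248.0], 0.91)]
strap_tab [([200.0, 164.0, 222.0, 248.0], 0.75)]
lock_pin []
pin_grip []
low_shelf [([315.0, 228.0, 422.0, 285.0], 0.71), ([170.0, 188.0, 202.0, 206.0], 0.6)]
hammer [([64.0, 214.0, 109.0, 285.0], 0.7), ([171.0, 185.0, 203.0, 208.0], 0.25)]
wire_brush [([434.0, 192.0, 452.0, 236.0], 0.93), ([203.0, 167.0, 228.0, 247.0], 0.41)]
grinding_disc [([173.0, 186.0, 200.0, 210.0], 0.59), ([137.0, 196.0, 159.0, 217.0], 0.4)]
weld_magnet [([348.0, 182.0, 390.0, 197.0], 0
[... 381 characters left out ...]
 [([303.0, 145.0, 406.0, 255.0], 0.85)]
strap [([328.0, 183.0, 353.0, 211.0], 0.81), ([303.0, 146.0, 409.0, 252.0], 0.26)]
strap_tab [([328.0, 185.0, 353.0, 213.0], 0.95)]
lock_pin [([193.0, 203.0, 202.0, 219.0], 0.52)]
pin_grip [([327.0, 187.0, 350.0, 210.0], 0.2)]
low_shelf [([168.0, 148.0, 256.0, 208.0], 0.65)]
hammer [([428.0, 174.0, 457.0, 262.0], 0.69), ([328.0, 187.0, 353.0, 211.0], 0.67)]
wire_brush [([100.0, 210.0, 123.0, 277.0], 0.91), ([156.0, 289.0, 198.0, 313.0], 0.5)]
grinding_disc [([354.0, 278.0, 391.0, 312.0], 0.66)]
weld_magnet [([160.0, 286.0, 198.0, 312.0], 0.96)]
tube_offcut [([280.0, 135.0, 293.0, 155.0], 0.56)]
hex_bolt []
tip_tin [([394.0, 264.0, 422.0, 289.0], 0.73)]
```

Run:
```python
import cv2
a=cv2.imread("pics/top0.png")[110:330,80:480];cv2.imwrite("pics/top0c.png",cv2.resize(a,(800,440),interpolation=cv2.INTER_CUBIC))
a=cv2.imread("pics/scene0.png")[150:320,50:470];cv2.imwrite("pics/scene0c.png",cv2.resize(a,(798,323),interpolation=cv2.INTER_CUBIC))
```

```text
(no output)
```

View pics/top0c.png

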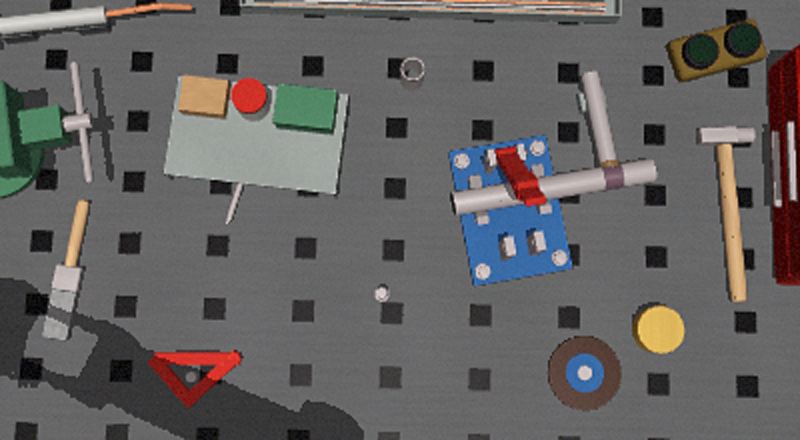

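View pics/scene0c.png

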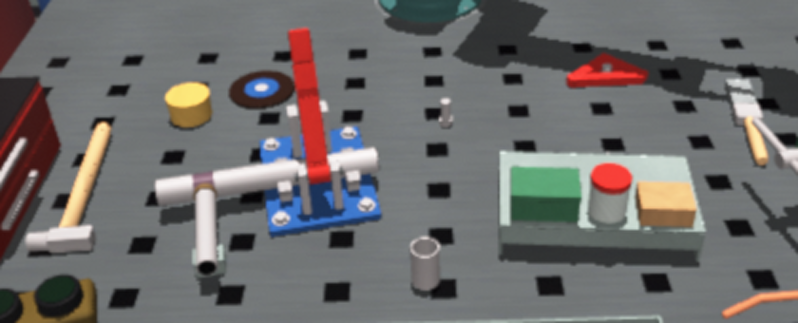

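The top view (crop = 2× (px−(80,110))) shows the jig plate around crop (510,210) and the strap standing up. The shelf's front edge runs from (165,175) to (337,193), and the pin tip pokes out at (228,222). In the scene view the strap is nearly upright, and the shelf hides the pin.

```bash
cat > h.py <<'E'
from workcell import bot
import cv2,numpy as np
from scipy.spatial.transform import Rotation as R
from scipy.optimize import least_squares
def cam(p):
    f=p["pixels"].shape[0]/2/np.tan(np.radians(p["vfov"]/2)); return f,np.array([p["cx"],p["cy"]]),np.array(p["world_to_cam"])
def proj(p,X):
    f,c,T=cam(p);q=np.atleast_2d(X)@T[:3,:3].T+T[:3,3];return f*q[:,:2]/q[:,2:]+c
def onz(p,uv,z):
    f,c,T=cam(p);uv=np.atleast_2d(uv);d=np.c_[(uv-c)/f,np.ones(len(uv))]@T[:3,:3];o=-T[:3,:3].T@T[:3,3]
    return o+d*((z-o[2])/d[:,2])[:,None]
def tool(s=None):
    s=s or bot.read_state();return np.array(s["tool_pos"]),R.from_rotvec(s["tcp_rot"]).as_matrix()
def shift(target):  # units of 0.05 in tool axes
    t,M=tool();return np.round(M.T@(np.array(target)-t)/.05,2)
def rect(p,mask,z):
    uv=np.argwhere(mask)[:,::-1]+0.0;P=onz(p,uv,z)[:,:2]
    (c,wh,a)=cv2.minAreaRect((P*1000).astype(np.float32));return np.array(c)/1000,np.round(wh,0),a
def blue(p):
    h=cv2.cvtColor(p["pixels"],cv2.COLOR_RGB2HSV);m=cv2.inRange(h,(100,130,60),(125,255,255))
    n,l,st,_=cv2.connectedComponentsWithStats(cv2.morphologyEx(m,cv2.MORPH_CLOSE,np.ones((13,13))));
    return (l==1+np.argmax(st[1:,4]))&(m>0)
def jigpt(J,x,y): # J=(cx,cy,yaw)
    c,s=np.cos(J[2]),np.sin(J[2]);return np.array([J[0]+c*x-s*y,J[1]+s*x+c*y])
E
python3 - <<'E'
from h import *
t,M=tool();print(M.round(2).tolist())
for n in("top","scene"):
    p=bot.read_camera(n);print(n,"jig",rect(p,blue(p),.012))
    g=bot.regions_of("strap_tab",p)
    for d in g[:1]:
        uv=np.argwhere(d["mask"])[:,::-1];print("strap px",uv.min(0),uv.max(0),uv.mean(0),d["score"])
    if n=="top":
        for d in bot.regions_of("lock_pin",p)[:2]:
            P=onz(p,np.argwhere(d["mask"])[:,::-1],.01)[:,:2];print("pin",len(P),d["score"],P.min(0).round(3),P.max(0).round(3));
            vx,vy,x0,y0=cv2.fitLine((P*1000).astype(np.float32),cv2.DIST_HUBER,0,.01,.01).ravel();print(vx,vy,x0,y0,"u",np.array([vx,vy])@(P*1000-[x0,y0]).T.min() if 0 else (((P*1000-[x0,y0])@[vx,vy]).min(),((P*1000-[x0,y0])@[vx,vy]).max()))
        print("shelf edge",onz(p,[[80+165/2,110+177/2],[80+337/2,110+193/2]],.055).round(3).tolist())
    for t,z in(("hex_bolt",.03),("tube_offcut",.03),("weld_magnet",.01),("grinding_disc",.0),("tip_tin",.03)):
        print(t,[onz(p,[(d["bbox"][0]+d["bbox"][2])/2,(d["bbox"][1]+d["bbox"][3])/2],z).round(3)[0,:2].tolist() for d in bot.look_for(t,p)[:1]])
E
```

```text
[[-0.92, 0.39, 0.0], [0.39, 0.92, 0.0], [0.0, 0.0, -1.0]]
top jig (array([ 0.58597089, -0.18555869]), array([219., 160.]), 11.582207679748535)
pin 40 0.45 [0.556 0.248] [0.608 0.265]
0.9641755 -0.265265 581.044 255.30585 u (np.float64(-25.581973415650392), np.float64(28.04900843661658))
shelf edge [[0.615, 0.355, 0.055], [0.597, 0.087, 0.055]]
hex_bolt []
tube_offcut []
weld_magnet [[0.299, 0.294]]
grinding_disc [[0.33, -0.307]]
tip_tin [[0.397, -0.407]]
scene jig (array([-1.56161487, -1.42318225]), array([3393.,  391.]), 22.723527908325195)
strap px [201 165] [223 246] [212.04463337 205.59404888] 0.96
hex_bolt [[0.457, 0.012]]
tube_offcut [[0.801, -0.023]]
weld_magnet [[0.333, 0.306]]
grinding_disc [[0.515, -0.27]]
tip_tin [[0.412, -0.422]]
```

```bash
cat >> h.py <<'E'
J=(0.586,-0.1856,0.202)
def strap(th,r): return np.r_[jigpt(J,.075-r*np.cos(th),0),.073+r*np.sin(th)]
def ang(p):
    d=bot.regions_of("strap_tab",p)
    return d[0] if d else None
E
python3 - <<'E'
from h import *
for n in("top","scene"):
    p=bot.read_camera(n)
    for th in(1.0,1.1,1.2,1.3,1.4,1.5,1.6,1.7):print(n,th,proj(p,[strap(th,.205),strap(th,.158),strap(th,0)]).round(0).tolist())
    g=ang(p)
    if g: print(g["bbox"],g["score"])
for th in (1.2,1.3,1.4,1.5): print(th,strap(th,.185).round(3))
E
```

```text
top 1.0 [[348.0, 214.0], [344.0, 207.0], [332.0, 188.0]]
top 1.1 [[347.0, 207.0], [343.0, 202.0], [332.0, 188.0]]
top 1.2 [[346.0, 200.0], [343.0, 197.0], [332.0, 188.0]]
top 1.3 [[345.0, 192.0], [342.0, 191.0], [332.0, 188.0]]
top 1.4 [[344.0, 185.0], [341.0, 186.0], [332.0, 188.0]]
top 1.5 [[343.0, 177.0], [340.0, 180.0], [332.0, 188.0]]
top 1.6 [[341.0, 170.0], [339.0, 174.0], [332.0, 188.0]]
top 1.7 [[340.0, 163.0], [338.0, 169.0], [332.0, 188.0]]
[328.6, 186.4, 351.8, 212.8] 0.66
scene 1.0 [[206.0, 165.0], [209.0, 182.0], [218.0, 241.0]]
scene 1.1 [[207.0, 165.0], [209.0, 182.0], [218.0, 241.0]]
scene 1.2 [[207.0, 165.0], [210.0, 183.0], [218.0, 241.0]]
scene 1.3 [[208.0, 167.0], [210.0, 185.0], [218.0, 241.0]]
scene 1.4 [[208.0, 169.0], [211.0, 187.0], [218.0, 241.0]]
scene 1.5 [[209.0, 172.0], [211.0, 189.0], [218.0, 241.0]]
scene 1.6 [[210.0, 176.0], [212.0, 192.0], [218.0, 241.0]]
scene 1.7 [[211.0, 181.0], [213.0, 196.0], [218.0, 241.0]]
[201.9, 164.6, 221.7, 246.9] 0.94
1.2 [ 0.594 -0.184  0.245]
1.3 [ 0.611 -0.18   0.251]
1.4 [ 0.629 -0.177  0.255]
1.5 [ 0.647 -0.173  0.258]
```

```bash
python3 -m creep '[[0,0,-0.3,-1,0],[0,0,-0.3,-1,0],[0,0,-0.3,-1,0],[0,0,-0.3,-1,0],[0,0,-0.3,-1,0],[0,0,-0.3,-1,0]]' 20
python3 - <<'E'
from h import *
s=bot.read_state();t,M=tool(s);print(t,M.round(3).tolist(),s["q"])
print("total",shift(np.r_[jigpt(J,.06,0),.30]))
E
```

```text
time: 3.1
tool_pos: [0.2652, 0.6207, 0.3218]
tcp_rot: [-0.313, 3.126, -0.0]
wrist_force: [-0.3, 0.5, -0.3]
width: -0.002
grip_force: 0.0
[0.26521269 0.62065844 0.3217785 ] [[-0.98, -0.198, 0.0], [-0.198, 0.98, -0.0], [-0.0, -0.0, -1.0]] [ 1.13007557e+00  2.24883040e-01  1.48775811e+00 -7.39501642e-06
  1.42894923e+00 -6.40188067e-01]
total [ -4.29 -17.07   0.44]
```

```bash
python3 -m creep '[[-0.21,-0.85,0,0,0],[-0.21,-0.85,0,0,0],[-0.21,-0.85,0,0,0],[-0.21,-0.85,0,0,0],[-0.21,-0.85,0,0,0],[-0.21,-0.85,0,0,0],[-0.21,-0.85,0,0,0],[-0.21,-0.85,0,0,0],[-0.21,-0.85,0,0,0],[-0.21,-0.85,0,0,0],[-0.21,-0.85,0,0,0],[-0.21,-0.85,0,0,0],[-0.21,-0.85,0,0,0],[-0.21,-0.85,0,0,0],[-0.21,-0.85,0,0,0],[-0.21,-0.85,0,0,0],[-0.21,-0.85,0,0,0],[-0.21,-0.85,0,0,0],[-0.21,-0.85,0,0,0],[-0.21,-0.85,0,0,0]]'
python3 - <<'E'
from h import *
s=bot.read_state();print("total",shift(np.r_[jigpt(J,.045,0),.215]))
p=bot.read_camera("wrist");cv2.imwrite("pics/w1.png",p["pixels"][...,::-1])
E
```

```text
time: 5.6
tool_pos: [0.6374, -0.1734, 0.3213]
tcp_rot: [-0.308, 3.126, 0.0]
wrist_force: [0.7, -0.4, 0.1]
width: 0.003
grip_force: 0.0
total [ 0.16 -0.03  2.13]
```

View pics/w1.png

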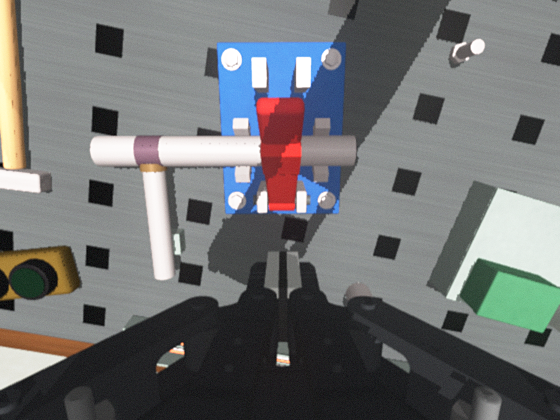

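```bash
python3 -m creep '[[0,0,0.71,0,0],[0,0,0.71,0,0],[0,0,0.71,0,0],[0.48,0,0,0,0],[0.48,0,0,0,0],[0.29,0,0.06,0,0],[0.29,0,0.06,0,0],[0.29,0,0.06,0,0],[0.24,0,0.27,0,0],[0.24,0,0.27,0,0],[0.24,0,0.27,0,0],[0.13,0,0.28,0,0],[0.13,0,0.28,0,0],[0.13,0,0.28,0,0],[0.08,0,0.26,0,0],[0.08,0,0.26,0,0],[0.08,0,0.26,0,0]]'; python3 -m creep '[[0,0,0.1,0,0],[0,0,0.1,0,0]]';python3 - <<'E'
from h import *
print("total",shift(np.r_[jigpt(J,-.105,0),.079]))
E
```

```text
time: 7.78
tool_pos: [0.4809, -0.2031, 0.0835]
tcp_rot: [-0.308, 3.126, -0.0]
wrist_force: [1.6, -0.6, 0.4]
width: 0.001
grip_force: 0.5
time: 8.02
tool_pos: [0.4797, -0.203, 0.0784]
tcp_rot: [0.308, -3.122, -0.003]
wrist_force: [-23.0, 8.9, 57.9]
width: 0.002
grip_force: 28.9
total [-0.05 -0.09 -0.01]
```

```bash
python3 -m creep '[[0,0,-0.3,0,0],[0,0,-0.9,0,0],[0,0,-0.9,0,0],[0,0,-0.9,0,0.5]]'
python3 - <<'E'
from h import *
p=bot.read_camera("scene")
g=ang(p);print(g["bbox"],g["score"])
for th in(0,.05,.1,.2):
  w=np.r_[jigpt(J,.075-.205*np.cos(th)+.006*np.sin(th),0),.073+.205*np.sin(th)+.006*np.cos(th)];print(th,proj(p,w).round(1))
cv2.imwrite("pics/s1.png",cv2.resize(p["pixels"][160:300,120:300,::-1],None,fx=4,fy=4,interpolation=cv2.INTER_CUBIC))
t,M=tool()
print("pin above",shift([.582,.255,.12]),"spin",np.degrees(np.arctan2(M[1,0],M[0,0])))
E
```

```text
time: 8.52
tool_pos: [0.4807, -0.2029, 0.2254]
tcp_rot: [0.308, -3.126, -0.0]
wrist_force: [0.5, 0.3, -0.2]
width: 0.196
grip_force: 0.0
[205.9, 199.2, 221.1, 247.0] 0.71
0 [[209.2 197.8]]
0.05 [[208.9 195. ]]
0.1 [[208.5 192.4]]
0.2 [[208.  187.4]]
pin above [-3.69  8.65  2.19] spin -168.7515279150793
```

View pics/s1.png

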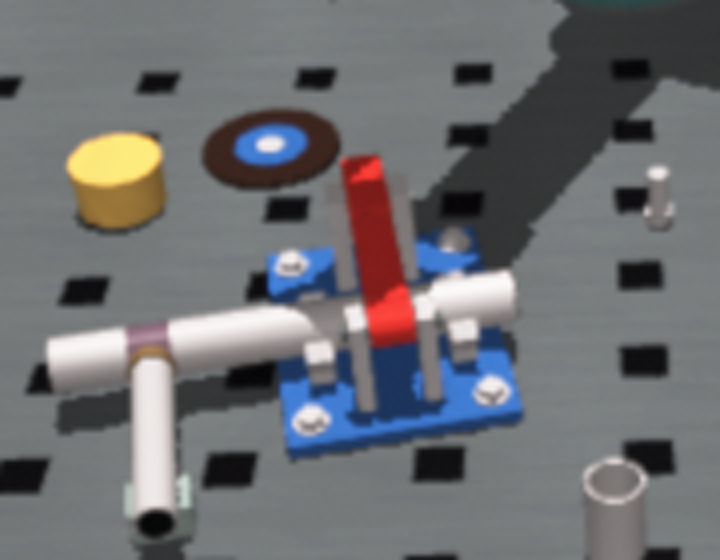

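```bash
python3 -m creep '[[-0.37,0.86,0,0,0.4],[-0.37,0.86,0,0,0.4],[-0.37,0.86,0,0,0.4],[-0.37,0.86,0,0,0.4],[-0.37,0.86,0,0,0.4],[-0.37,0.86,0,0,0.4],[-0.37,0.86,0,0,0.4],[-0.37,0.86,0,0,0.4],[-0.37,0.86,0,0,0.4],[-0.37,0.86,0,0,0.4],[0,0,0.2,0.93,0.4],[0,0,0.2,0.93,0.4],[0,0,0.2,0.93,0.4],[0,0,0.2,0.93,0.4],[0,0,0.2,0.93,0.4]]'
python3 - <<'E'
from h import *
p=bot.read_camera("wrist");cv2.imwrite("pics/w2.png",p["pixels"][...,::-1])
for d in bot.regions_of("lock_pin",p)[:2]:
    print(d["bbox"],d["score"])
    P=onz(p,np.argwhere(d["mask"])[:,::-1],.01)[:,:2]*1000
    vx,vy,x0,y0=cv2.fitLine(P.astype(np.float32),cv2.DIST_HUBER,0,.01,.01).ravel();u=(P-[x0,y0])@[vx,vy];v=(P-[x0,y0])@[-vy,vx]
    print(vx,vy,x0,y0,u.min(),u.max(),np.percentile(v,[2,98]))
E
```

```text
time: 10.5
tool_pos: [0.578, 0.2546, 0.1726]
tcp_rot: [-0.425, -3.111, 0.002]
wrist_force: [-0.1, 0.1, 0.0]
width: 0.397
grip_force: 0.0
[279.5, 167.9, 297.6, 247.1] 0.67
0.9637553 -0.26678777 592.00287 255.97383 -37.98852957797435 39.21153863373398 [-5.66532748  5.55638956]
```

View pics/w2.png

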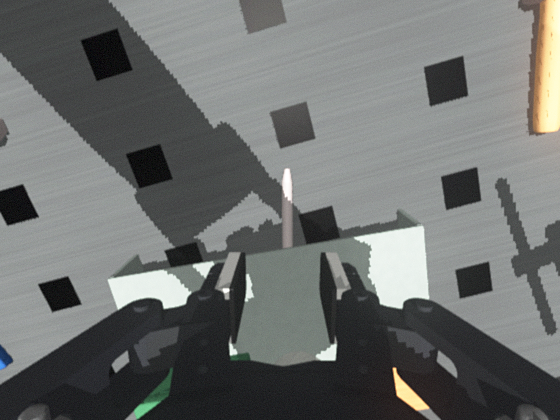

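```bash
python3 -m creep '[[0.02,0.08,0.7,0,0.4],[0,0,0.8,0,0.4],[0,0,0.8,0,0.4],[0,0,0.6,0,0.4],[0,0,0.3,0,0.4],[0,0,0.15,0,0.4],[0,0,0,0,0],[0,0,0,0,0],[0,0,0,0,0],[0,0,0,0,0]]' 50
```

```text
time: 11.85
tool_pos: [0.5795, 0.2592, 0.0078]
tcp_rot: [0.42, 3.111, 0.001]
wrist_force: [0.1, -0.6, -0.3]
width: 0.089
grip_force: 48.9
```

```bash
python3 -m creep '[[0,0,0,0,0.4],[0,0,0,0,0.4],[0,0,0.1,0,0.4],[0,0,0,0,0],[0,0,0,0,0],[0,0,0,0,0],[0,0,0,0,0]]' 50
```

```text
time: 12.72
tool_pos: [0.5782, 0.2588, 0.0015]
tcp_rot: [-0.421, -3.112, 0.001]
wrist_force: [-0.6, 0.9, -1.5]
width: 0.09
grip_force: 48.7
```

```bash
python3 -m creep '[[0.2,0,-0.04,0,0],[0.35,0,0,0,0],[0.35,0,0,0,0],[0.35,0,0,0,0],[0.35,0,0,0,0],[0.35,0,0,0,0],[0.35,0,0,0,0],[0.35,0,0,0,0],[0,0,0,0,0]]'; python3 -m creep '[[0,0,0,0,0.4],[0,0,0,0,0.4],[0,0,-0.6,0,0.5],[-0.6,0,-1,0,0.5],[-0.6,0,-1,0,0.5],[0,0,-0.8,0,0.5]]'
python3 - <<'E'
from h import *
for n in("wrist","top"):
  p=bot.read_camera(n);cv2.imwrite(f"pics/{n}3.png",p["pixels"][...,::-1])
  for t in("pin_grip","lock_pin"):
   for d in bot.regions_of(t,p)[:2]:
    P=onz(p,np.argwhere(d["mask"])[:,::-1],.01)[:,:2]*1000
    vx,vy,x0,y0=cv2.fitLine(P.astype(np.float32),cv2.DIST_HUBER,0,.01,.01).ravel();u=(P-[x0,y0])@[vx,vy]
    print(n,t,d["score"],np.round(d["bbox"]),[round(float(k),3) for k in(vx,vy,x0,y0,u.min(),u.max())])
E
```

```text
time: 13.85
tool_pos: [0.4491, 0.2942, 0.0035]
tcp_rot: [-0.419, -3.112, 0.001]
wrist_force: [-0.0, 0.2, -1.8]
width: 0.089
grip_force: 48.7
time: 14.6
tool_pos: [0.5123, 0.2778, 0.1771]
tcp_rot: [0.424, 3.109, 0.003]
wrist_force: [-0.4, -0.4, 0.5]
width: 0.506
grip_force: 0.0
wrist pin_grip 0.73 [273.  93. 293. 262.] [0.964, -0.266, 504.244, 280.232, -79.829, 77.539]
wrist lock_pin 0.87 [271.  92. 293. 261.] [0.963, -0.269, 503.597, 280.363, -80.821, 79.269]
top pin_grip 0.41 [190. 215. 199. 224.] [0.939, -0.344, 556.19, 263.302, -18.735, 17.808]
top lock_pin 0.43 [190. 215. 196. 240.] [0.966, -0.26, 553.868, 263.771, -54.149, 19.046]
top lock_pin 0.43 [167. 147. 257. 205.] [0.189, 0.982, 701.282, 220.642, -146.069, 147.238]
```

View pics/wrist3.png

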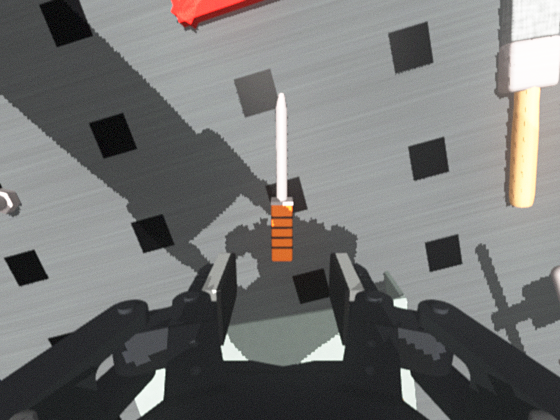

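```bash
python3 -m creep '[[-0.35,0,0.7,0,0.5],[-0.35,0,0.8,0,0.5],[0,0,0.8,0,0.5],[0,0,0.7,0,0.5],[0,0,0.35,0,0.5],[0,0,0.1,0,0.5],[0,0,0,0,0],[0,0,0,0,0],[0,0,0,0,0],[0,0,0,0,0],[0,0,0,0,0]]' 80; python3 -m creep '[[0,0,-0.3,0,0],[0,0,-0.6,0,0],[0,0,-0.9,0,0],[0,0,-1,0,0],[0,0,-0.8,0,0]]'
python3 - <<'E'
from h import *
print(bot.read_state()["width"]);t,M=tool();print(np.degrees(np.arctan2(M[1,0],M[0,0])))
p=bot.read_camera("wrist");cv2.imwrite("pics/w4.png",p["pixels"][...,::-1])
E
```

```text
time: 16.27
tool_pos: [0.5435, 0.2693, 0.0026]
tcp_rot: [0.421, 3.111, 0.002]
wrist_force: [-0.6, -0.2, 5.9]
width: 0.215
grip_force: 81.0
time: 16.9
tool_pos: [0.5424, 0.2688, 0.1836]
tcp_rot: [0.421, 3.112, 0.001]
wrist_force: [1.0, 0.4, -2.0]
width: 0.214
grip_force: 80.0
0.21420178889155878
164.59738960214324
```

View pics/w4.png

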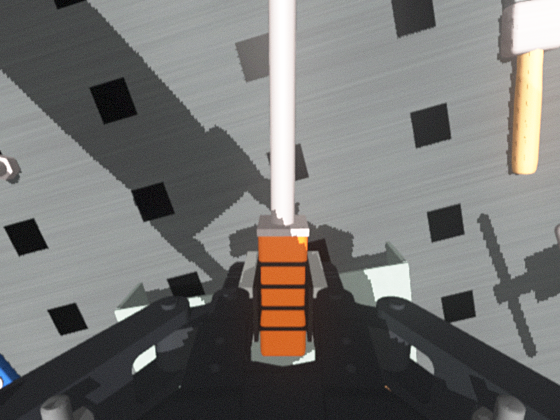

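```bash
python3 -m creep '[[0,0,-0.05,1,0],[0,0,-0.05,1,0],[0,0,-0.05,1,0],[0,0,-0.05,1,0],[0,0,-0.05,1,0],[0,0,-0.05,1,0],[0,0,-0.05,1,0],[0,0,-0.05,1,0],[0,0,-0.05,1,0],[0,0,-0.05,1,0],[0,0,-0.05,1,0]]'
python3 - <<'E'
from h import *
t,M=tool();print(np.degrees(np.arctan2(M[1,0],M[0,0])),bot.read_state()["q"])
print(shift(np.r_[jigpt(J,-.065,-.182),.2]))
E
```

```text
time: 18.32
tool_pos: [0.5418, 0.2685, 0.2082]
tcp_rot: [-1.99, -2.43, 0.002]
wrist_force: [-0.5, -0.1, -2.2]
width: 0.214
grip_force: 80.1
101.38794521017928 [ 4.18944295e-01  1.48686162e-01  1.78494782e+00 -1.29918606e-04
  1.20956729e+00  2.20233532e-01]
[-12.72  -2.21   0.17]
```

```bash
python3 -m creep '[[-0.85,-0.15,0,0,0],[-0.85,-0.15,0,0,0],[-0.85,-0.15,0,0,0],[-0.85,-0.15,0,0,0],[-0.85,-0.15,0,0,0],[-0.85,-0.15,0,0,0],[-0.85,-0.15,0,0,0],[-0.85,-0.15,0,0,0],[-0.85,-0.15,0,0,0],[-0.85,-0.15,0,0,0],[-0.85,-0.15,0,0,0],[-0.85,-0.15,0,0,0],[-0.85,-0.15,0,0,0],[-0.85,-0.15,0,0,0],[-0.85,-0.15,0,0,0],[0,0,0,0,0]]'
python3 - <<'E'
from h import *
t,M=tool();print(shift(np.r_[jigpt(J,-.065,-.182),.066]),np.degrees(np.arctan2(M[1,0],M[0,0])))
p=bot.read_camera("wrist");cv2.imwrite("pics/w5.png",p["pixels"][...,::-1])
T=lambda X:t+np.atleast_2d(X)@M.T
print("pred shoulder,tip px",proj(p,T([[.027,0,-.0075],[.11,0,-.0075],[.122,0,-.0075]])))
for d in bot.regions_of("lock_pin",p)[:1]:
    m=d["mask"];print(d["bbox"],d["score"])
    for r in range(0,300,20):
        c=np.where(m[r])[0]
        if len(c):print(r,c.min(),c.max(),end=" | ")
E
```

```text
time: 20.32
tool_pos: [0.5592, -0.3811, 0.2079]
tcp_rot: [-1.99, -2.43, 0.002]
wrist_force: [0.0, 0.5, -1.6]
width: 0.208
grip_force: 80.0
[0.08 0.01 2.84] 101.38049077560069
pred shoulder,tip px [[281.45170732 221.24512499]
 [281.24884982  -0.85668499]
 [281.21310513 -39.99233188]]
[253.8, 0.0, 309.3, 356.4] 0.94
0 268 295 | 20 269 295 | 40 269 295 | 60 269 295 | 80 269 295 | 100 270 295 | 120 270 294 | 140 270 294 | 160 270 294 | 180 271 295 | 200 270 294 | 220 258 306 | 240 257 307 | 260 258 307 | 280 261 304 |
```

View pics/w5.png

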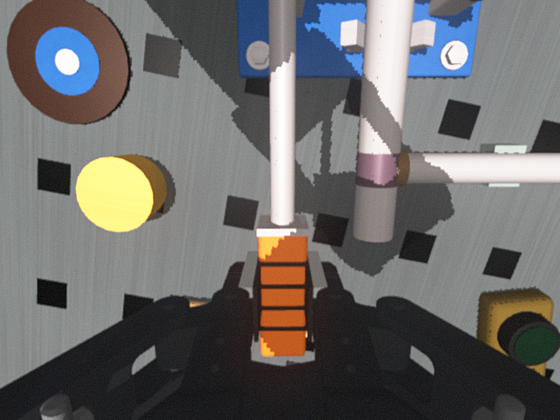

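Run:
```python
from h import *
t,M=tool()
p=bot.read_camera("wrist");T=lambda X:t+np.atleast_2d(X)@M.T
for u in(.035,.06,.085,.11):
    a=proj(p,T([[u,-.005,-.0075],[u,.005,-.0075]]));print(u,a.round(1).tolist(),np.ptp(a[:,0]).round(2))
m=bot.regions_of("lock_pin",p)[0]["mask"];print([m[r].sum() for r in range(0,210,15)])
b=blue(p);c=onz(p,np.argwhere(b)[:,::-1],.012)[:,:2]
d=c-np.array(J[:2]);co,si=np.cos(J[2]),np.sin(J[2]);jx=d@[co,si];jy=d@[-si,co]
for lo,hi in((-.11,-.08),(-.05,0),(0.06,.1)):
    k=(jx>lo)&(jx<hi); print(lo,k.sum(),np.percentile(jy[k],[0,1]) if k.any() else 0)
print(np.percentile(jx[(jy>-.08)&(jy<-.05)],[0,1,99,100]))
print([proj(p,np.r_[jigpt(J,x,y),z]).round(0).tolist() for x,y,z in((-.065,-.03,.091),(.11,-.08,.012),(-.11,-.08,.012))])
```

```text
0.035 [[269.4, 202.9], [293.4, 202.9]] 23.96
0.06 [[268.8, 141.8], [293.9, 141.8]] 25.17
0.085 [[268.0, 74.3], [294.5, 74.3]] 26.51
0.11 [[267.2, -0.9], [295.2, -0.9]] 27.99
[np.int64(30), np.int64(28), np.int64(28), np.int64(29), np.int64(28), np.int64(28), np.int64(28), np.int64(27), np.int64(26), np.int64(25), np.int64(27), np.int64(25), np.int64(24), np.int64(24)]
-0.11 0 0
-0.05 3848 [-0.07862616 -0.07770792]
0.06 0 0
[-0.05175879 -0.05075123  0.00863886  0.00943287]
[[[281.0, -9.0]], [[466.0, 81.0]], [[234.0, 82.0]]]
```

Run:
```python
from h import *
p=bot.read_camera("wrist")
h=cv2.cvtColor(p["pixels"],cv2.COLOR_RGB2HSV);m=cv2.inRange(h,(100,100,40),(128,255,255))>0
m[:, :200]=0;m[100:]=0
co,si=np.cos(J[2]),np.sin(J[2])
def tj(uv,z):
    d=onz(p,uv,z)[:,:2]-np.array(J[:2]);return np.c_[d@[co,si],d@[-si,co]].round(4)
for r in(20,40,50,60,70):
    c=np.where(m[r])[0];print(r,c.min(),c.max(),tj([[c.min()-.5,r],[c.max()+.5,r]],.012).tolist())
for c0 in(250,320,345,420,440,465):
    r=np.where(m[:,c0])[0].max();print(c0,r,tj([[c0,r+.5]],.012).tolist())
# tube edges (z=.039) : bright columns
g=p["pixels"].mean(2)
for r in(100,120,140):print(r,g[r,350:425:3].round(0).astype(int).tolist())
```

```text
20 236 476 [[-0.1065, -0.0267], [0.1124, -0.0267]]
40 237 473 [[-0.1062, -0.0432], [0.1122, -0.0432]]
50 237 472 [[-0.1065, -0.0517], [0.1125, -0.0516]]
60 238 471 [[-0.1059, -0.0602], [0.1129, -0.0601]]
70 238 469 [[-0.1062, -0.0689], [0.1123, -0.0688]]
250 81 [[-0.0947, -0.0791]]
320 81 [[-0.0282, -0.079]]
345 81 [[-0.0044, -0.079]]
420 81 [[0.0668, -0.079]]
440 82 [[0.086, -0.0799]]
465 81 [[0.1096, -0.079]]
100 [40, 45, 45, 77, 112, 110, 125, 131, 136, 132, 182, 247, 245, 242, 241, 235, 221, 191, 140, 141, 146, 146, 145, 139, 143]
120 [128, 109, 73, 142, 183, 134, 124, 130, 137, 137, 141, 140, 138, 140, 135, 229, 210, 153, 147, 147, 145, 148, 149, 145, 145]
140 [143, 147, 91, 172, 205, 225, 235, 242, 245, 244, 195, 134, 135, 138, 141, 129, 119, 143, 144, 143, 146, 141, 146, 146, 141]
```

```bash
python3 -m creep '[[0.7,0.04,0,0,0],[0.7,0,0,0,0],[0,0,0,0,0]]'
python3 - <<'E'
from h import *
p=bot.read_camera("wrist");cv2.imwrite("pics/w6.png",p["pixels"][...,::-1])
for x,y in((-.079,-.03),(-.051,-.03),(-.079,-.016),(-.051,-.016),(-.065,0)):print(x,y,proj(p,np.r_[jigpt(J,x,y),.091]).round(1).tolist())
t,M=tool();print(shift(np.r_[jigpt(J,-.065,-.182),.066]))
cv2.imwrite("pics/w6c.png",cv2.resize(p["pixels"][0:150,190:390,::-1],None,fx=4,fy=4,interpolation=cv2.INTER_CUBIC))
E
```

```text
time: 20.95
tool_pos: [0.5477, -0.3058, 0.2088]
tcp_rot: [-1.981, -2.437, -0.001]
wrist_force: [0.2, -1.0, -2.1]
width: 0.21
grip_force: 80.1
-0.079 -0.03 [[259.0, 103.2]]
-0.051 -0.03 [[296.7, 103.4]]
-0.079 -0.016 [[258.7, 83.1]]
-0.051 -0.016 [[297.0, 83.3]]
-0.065 0 [[277.8, 59.5]]
[-1.41 -0.07  2.86]
```

View pics/w6c.png

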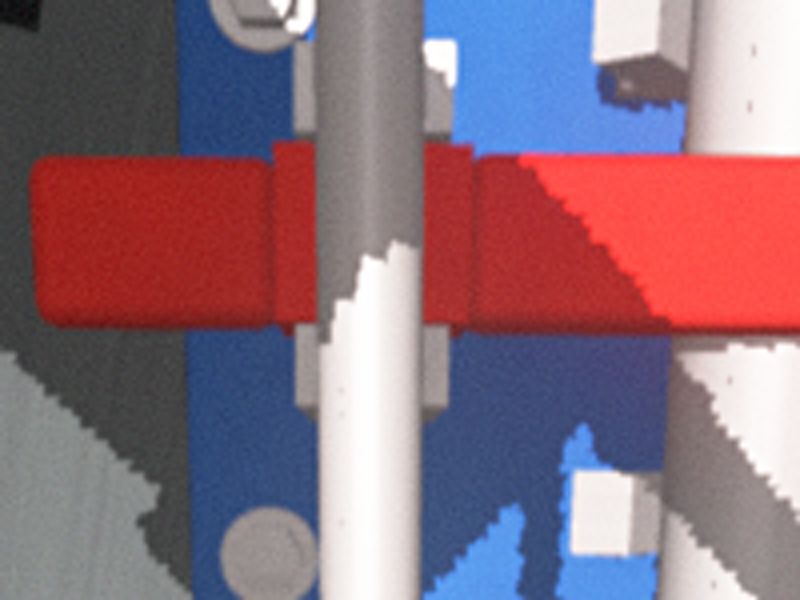

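```bash
python3 -m creep '[[-0.7,0,0,0,0],[-0.7,0,0,0,0],[0,0,0.7,0,0],[0,0,0.7,0,0],[0,0,0.7,0,0],[0,0,0.5,0,0],[0,0,0.25,0,0],[0,0,0,0,0],[0,0,0,0,0]]'
python3 - <<'E'
from h import *
t,M=tool();print(shift(np.r_[jigpt(J,-.0615,-.182),.0655]),np.degrees(np.arctan2(M[1,0],M[0,0])))
p=bot.read_camera("wrist");T=lambda X:t+np.atleast_2d(X)@M.T
m=bot.regions_of("lock_pin",p)[0]["mask"];print([(r,np.where(m[r])[0][[0,-1]].tolist()) for r in range(0,240,40)])
print(proj(p,T([[.035,0,-.0075],[.11,0,-.0075]])).round(1).tolist())
E
```

```text
time: 22.12
tool_pos: [0.5632, -0.3787, 0.0679]
tcp_rot: [1.984, 2.432, 0.0]
wrist_force: [-0.1, -1.1, -1.5]
width: 0.212
grip_force: 80.1
[ 0.05 -0.01  0.05] 101.57843601444782
[(0, [267, 296]), (40, [268, 296]), (80, [268, 297]), (120, [269, 294]), (160, [270, 294]), (200, [270, 294])]
[[281.4, 202.9], [281.2, -0.8]]
```

```bash
python3 -m creep '[[0,0,0.05,0,0],[0.2,0,0,0,0],[0.2,0,0,0,0],[0.15,0,0,0,0],[0.15,0,0,0,0],[0.1,0,0,0,0],[0.1,0,0,0,0],[0,0,0,0,0]]'
python3 - <<'E'
from h import *
print(shift(np.r_[jigpt(J,-.0615,-.057),.0655]))
E
```

```text
time: 23.22
tool_pos: [0.5531, -0.3334, 0.0639]
tcp_rot: [-1.986, -2.434, -0.0]
wrist_force: [-0.3, -0.3, -1.1]
width: 0.213
grip_force: 80.1
[ 1.62  0.01 -0.03]
```

```bash
python3 -m creep '[[0.1,0,-0.02,0,0],[0.1,0,0,0,0],[0.1,0,0,0,0],[0.1,0,0,0,0],[0.1,0,0,0,0],[0,0,0,0,0]]'
python3 - <<'E'
from h import *
print(shift(np.r_[jigpt(J,-.0615,-.057),.0655]))
E
```

```text
time: 23.98
tool_pos: [0.548, -0.3088, 0.0647]
tcp_rot: [-1.985, -2.434, 0.0]
wrist_force: [-0.5, -0.5, -2.6]
width: 0.21
grip_force: 80.1
[ 1.12  0.01 -0.02]
```

```bash
python3 -m creep '[[0.1,0,-0.02,0,0],[0.1,0,0,0,0],[0.1,0,0,0,0],[0.1,0,0,0,0],[0.1,0,0,0,0],[0,0,0,0,0]]'; python3 -m creep '[[0.1,0,0,0,0],[0.1,0,0,0,0],[0.1,0,0,0,0],[0.1,0,0,0,0],[0,0,0,0,0]]'
python3 - <<'E'
from h import *
print(shift(np.r_[jigpt(J,-.0615,-.057),.0655]))
E
```

```text
time: 24.72
tool_pos: [0.543, -0.2843, 0.0657]
tcp_rot: [-1.985, -2.434, 0.0]
wrist_force: [0.3, -0.3, -2.2]
width: 0.217
grip_force: 80.1
time: 25.35
tool_pos: [0.5389, -0.2647, 0.0657]
tcp_rot: [-1.985, -2.434, 0.0]
wrist_force: [0.6, 0.7, -1.9]
width: 0.209
grip_force: 80.1
[0.22 0.01 0.  ]
```

```bash
python3 -m creep '[[0.1,0,0,0,0],[0.08,0,0,0,0],[0.04,0,0,0,0],[0,0,0,0,0]]'; python3 -m creep '[[0.04,0,0,0,0],[0,0,0,0,0]]'; python3 -m creep '[[0.04,0,0,0,0],[0,0,0,0,0]]'
python3 - <<'E'
from h import *
print(shift(np.r_[jigpt(J,-.0615,-.057),.0655]))
E
```

```text
time: 25.85
tool_pos: [0.5368, -0.2543, 0.0658]
tcp_rot: [-1.986, -2.434, 0.0]
wrist_force: [-0.5, -0.9, -2.1]
width: 0.212
grip_force: 80.1
time: 26.1
tool_pos: [0.5364, -0.2524, 0.0658]
tcp_rot: [-1.986, -2.434, 0.0]
wrist_force: [1.2, 0.1, -2.6]
width: 0.213
grip_force: 80.1
time: 26.35
tool_pos: [0.5365, -0.2522, 0.066]
tcp_rot: [1.984, 2.432, -0.003]
wrist_force: [0.7, -6.1, -4.3]
width: 0.209
grip_force: 79.8
[-0.03  0.01  0.01]
```

Contact at the expected depth; I'll press a little more, then release.

```bash
python3 -m creep '[[0.04,0,0,0,0],[0.02,0,0,0,0],[0,0,0,0,0]]'; python3 -m creep '[[-0.04,0,0,0,0.45],[0,0,0,0,0.45],[0,0,0,0,0.45],[0,0,-0.3,0,0.45],[0,0,-0.7,0,0.45],[0,0,-0.9,0,0.45],[-0.5,0,-0.6,0,0.45],[-0.6,0,-0.3,0,0.45],[-0.3,0,0,0,0.45],[0,0,0,0,0.45]]'
python3 - <<'E'
from h import *
p=bot.read_camera("wrist");a=p["pixels"][:300,130:430,::-1]
q=bot.read_camera("scene");b=q["pixels"][160:260,150:250,::-1]
cv2.imwrite("pics/f.png",np.hstack([cv2.resize(a,(400,400)),cv2.resize(b,(400,400),interpolation=cv2.INTER_CUBIC)]))
for n,y,z in(("shoulder",-.03,.083),("end",-.09,.083),("tip",.065,.073)):print(n,[(proj(c,np.r_[jigpt(J,-.0615,y),z])[0]-o)*k for c,o,k in((p,[130,0],4/3),(q,[150,160],4))])
E
```

```text
time: 26.72
tool_pos: [0.5365, -0.2521, 0.0661]
tcp_rot: [1.98, 2.43, -0.007]
wrist_force: [1.1, -14.9, -8.4]
width: 0.212
grip_force: 79.3
time: 27.98
tool_pos: [0.5495, -0.3183, 0.2053]
tcp_rot: [-1.987, -2.432, -0.0]
wrist_force: [0.2, 0.7, 0.5]
width: 0.448
grip_force: 0.0
shoulder [array([204.01294633, 114.38612846]), array([204.84860014, 203.13389467])]
end [array([204.08996918, 221.71762436]), array([121.29284793, 215.1007334 ])]
tip [array([203.86043043, -76.78232801]), array([335.64067666, 195.69806213])]
```

View pics/f.png

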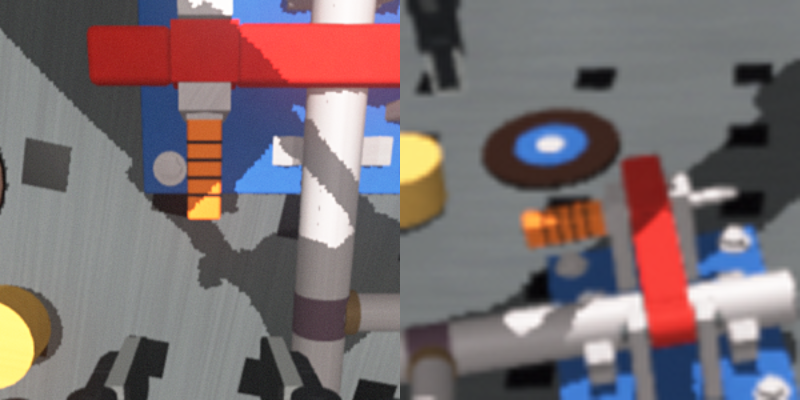

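The picture shows the pin through both ears with its shoulder flush against the near ear (wrist view, grip end at row 219 against 222 predicted). The tip has come out on the far side, and the strap is closed.

```bash
python3 -c "
from workcell import bot
print(bot.finish_job())"
```

```text
the job is handed in; nothing more can be done
None
```

The strap is closed and the lock pin is through both ears and the strap, its shoulder against the ear in the last picture; the job was handed in at about 28 s, but no verdict was returned.

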